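# Find the bin stamped underneath and push it to the dispatch rail

### The arm

A 6-joint arm with a two-finger parallel gripper is mounted at the origin on a cart in front of the work surface, level with it; the furniture and walls round the work are solid. World frame = base frame: x ahead of the robot, y to its left, z up, the work surface at z = 0. Lengths are in m, angles in rad, forces in N, time in s.
With the tool pointing down it reaches from about 0.325 to 0.85 m from the base axis. Payload 15.5 kg.
Tool frame: the origin (TCP) lies on the mounting face of the last link; the fingertips stand 191 mm ahead of it and the grasp point (between the pads) lies 172 mm ahead of it (r.grip_point_offset is the distance from the TCP to the grasp point, in m); z points along the fingers, y is the line along which they close (so a half turn about z gives the same grasp; the last joint's range is limited). The gripper opens to 91 mm and grips with 3 to 60 N. Pads are 32 mm wide; open, the fingers measure 118 mm over their backs; the gripper's body (76 mm by 178 mm) begins 60 mm behind the grasp point.
Start: joints at [-1.315, 0.494, 1.345, -0, 1.302, -0.096], TCP at [0.215, -0.587, 0.405] pointing down, gripper open.
Joint ranges: [-2.91, 2.91], [-0.82, 2.16], [0.22, 2.67], [-1.22, 4.37], [0.12, 2.79], [-3.08, 3.08]. Speed limits (rad/s): [1.89, 1.89, 2.57, 3.01, 3.01, 3.01].

### API

Orientations are given as a unit quaternion [x, y, z, w].
In Python, from workcell import r gives the robot as it stands.
- The arm moves only by the shell command python3 -m handwheel 'ROWS' [FORCE]. ROWS is JSON, a list of rows, each an object of numbers: "rx", "ry", "rz": the turn, a rotation vector about the tool's x, y, z in rad; "tx", "ty", "tz": the shift along the tool's x, y, z in m; "fingers": the opening, from 0 (shut) to 1 (fully open). In form: [{"rx": .., "ry": .., "rz": .., "tx": .., "ty": .., "tz": .., "fingers": ..}, ...]. A call has 1 to 5 rows; each row is the pose to reach, as a shift and turn from the pose commanded when the call began, along the tool's axes at that moment; what a row does not reach only later rows make up. A row lasts 1/12 s, in which the tool goes at most 41.7 mm and 7.16 degrees, less where a joint would pass 70% of its speed; a pose out of reach is approached as far as the arm can. A call with a gripper value outside its range is refused whole. The fingers move at their own pace and stop on an object; FORCE is the grip in N (left out, the last holds). Time passes only in rows, so rows that repeat a pose let the fingers close. It gives the time, the measured TCP pose, the force, the opening and the grip force at its end, in the units of the state.
- r.sense(): the state, without advancing time (a new reading comes with each control period).
- r.snapshot(name): name is "scene" or "top" or "wrist"; returns the picture (420x560x3 uint8, blue, green, red); there is no depth.
- r.get_calibration(name): a dict with "K" (3x3 intrinsics, pixels), "eye" and "orientation" of the camera in the world; the wrist camera has in their place "T_tool_cam" (4x4, takes a point from camera to tool coordinates, whose origin is the TCP and whose axes are the flange's). Camera axes: x right, y up, looking along -z (the intrinsics and any distortion apply to the point x, -y, -z); pixel columns grow to the right and rows downward; lengths in m; the calibration is good to about 2 mm. A picture is of the moment at which its call begins: read the wrist's pose just before it. get_calibration takes no time and is no camera call.
- r.sign_off(): hands the job in; it is judged then, once.
The state is a dict: "time": time; "q": joint angles; "dq": joint speeds; "joint_efforts": joint torques, N m; "tcp_pos": TCP position; "orientation": TCP orientation; "ft_force": force on the tool from outside, world axes, zero at the start; "wrist_torque": the same for the moment, N m; "width": opening from 0.0 (shut) to 1.0 (fully open); "grip_force": force on a finger pad.
Only numpy, scipy, OpenCV 4.12 (cv2) and the standard library are available. Lean on these libraries where they do the work, as an engineer would, in place of code of your own. Each camera call takes 0.05 s, during which the arm holds its last target. There are 200 camera calls.

### The job

Exactly one of the two empty open-front bins standing in front of the dispatch rail carries an inspection stamp under its base. Without picking either up, tip first the left bin and then the right one up on its back edge, to about 65 degrees, so that you can see its underside (a fingertip pressed forward and down against the inside of its high back wall does it), and let it down flat again. Then push the stamped bin gently back until its back stands flush against the rail, anywhere on the free stretch to the right of the filled bin; leave the other bin about where it is and the things around alone.

Things in the scene. Friction and masses are not known exactly. Their poses are not given: they have to be found in the camera images.
- bin_stamped: Empty grey plastic open-front bin, 0.2 to 0.4 kg, 140 mm deep (x) by 120 mm wide (y), with a black ink ring with a tick, 75 mm across, under its floor; from above it is just like the other bin. Origin: centre of its underside, z up; x points to its high back wall, roughly away from the robot. The two bins stand side by side, one at y > 0 (left), one at y < 0; which is which changes.
- bin_plain: The other bin, the same in every way but with no mark underneath. Both: front wall 32 mm tall; side walls 75 mm high over the rear 40 mm, then sloping down to 32 mm at 25 mm from the front. All walls 3 mm thick, so the inside is 114 mm wide; inner floor 8 mm above the bench. Friction on the bench about 0.9.
- bin_stamped_rim (a point): Middle of the top edge of the stamped bin's back wall, on its inner face, 75 mm above the bin's underside. The back wall is 3 mm thick and leans outward by 5 degrees. Pressed forward and down just below this edge, from inside, the bin tips about its bottom back edge.
- bin_plain_rim (a point): The same point of the plain bin.
- bin_stamped_back (a point): Middle of the stamped bin's bottom back edge, about which it tips; 70 mm behind the origin, at bench height. Tipped by less than about 75 degrees the bin comes down again by its own weight when the finger draws back; beyond that it falls over on its back.
- bin_plain_back (a point): The same point of the plain bin.
- bin_stamped_front (a point): Middle of the stamped bin's low front wall, outer face, 18 mm above the bench: where to push it.
- dispatch_rail: The dispatch rail: a straight aluminium angle fixed to the bench behind the bins, its upright leg 30 mm tall. Origin: at the foot of its front face; x points away from the robot. It runs along y from -300 to +370 mm. A filled bin of the same kind is fixed against it at y = +305 mm; from +245 to -300 mm it is free. A bin stands against it when its bottom back edge is 2 to 4 mm in front of the rail.
- marker: White marker with a red cap, 13 x 135 mm, lying on the bench behind the gap between the two bins; origin at its middle. Leave it.
- weight_large: Pale metal calibration weight with a knob, 38 mm across, 56 mm tall, standing in the gap between the two bins; origin under its middle. Leave it.
- scoop: White scoop, 180 mm long, lying to the left of the bins; origin at its middle. Leave it.
- tape: Green tape roll, 91 mm across, 19 mm high, lying to the left; origin under its middle. Leave it.
- vial_loose: Brown vial with white cap, 26 mm across, 60 mm tall, standing to the right; origin under its middle. Leave it.

How it is judged:
On the way, in this order (a step that is already met when the one before it is completed fails the run):
1. the left bin is tipped up on its back edge by more than 54 degrees, its underside showing (((angle between bin_stamped's own z axis and vertical above 0.95 rad and world y of bin_stamped above 0 m) or (angle between bin_plain's own z axis and vertical above 0.95 rad and world y of bin_plain above 0 m))), for 0.3 s.
2. then the right bin is tipped up likewise (((angle between bin_stamped's own z axis and vertical above 0.95 rad and world y of bin_stamped below 0 m) or (angle between bin_plain's own z axis and vertical above 0.95 rad and world y of bin_plain below 0 m))), for 0.3 s.
3. then the stamped bin stands flat with its back against the rail (x of bin_stamped_back in the frame of dispatch_rail between -0.01 and 0.005 m and angle between the x axis of bin_stamped and the x axis of dispatch_rail, either way round below 0.09 rad and y of bin_stamped_back in the frame of dispatch_rail between -0.25 and 0.19 m and angle between bin_stamped's own z axis and vertical below 0.06 rad), for 0.2 s.
At the end, for the whole second after the job is handed in: The stamped bin stands flat (within 3 degrees) and still, its bottom back edge within 10 mm of the rail's front face, square to the rail within 5 degrees, on the free stretch right of the filled bin; the plain bin stands flat within 90 mm of where it started (all of step 3 and linear speed of each of bin_stamped, bin_plain below 0.01 m/s and angle between bin_plain's own z axis and vertical below 0.06 rad and distance of bin_plain from where it was at the start of the episode below 0.09 m); the robot touches nothing.
It fails at once if a bin is lifted off its back edge (more than 25 mm) (height (world z) of any of bin_stamped_back, bin_plain_back above 0.025 m).
It fails at once if the plain bin is pushed away (more than 100 mm) (distance of bin_plain_back from where it was at the start of the episode above 0.1 m).
It fails at once if the stamped bin is rammed against the rail (over 30 N) (contact force between bin_stamped and dispatch_rail above 30 N).
It fails at once if the marker, scoop, weight, vial or tape roll is moved more than 25 mm (distance of any of marker, scoop, weight_large, vial_loose, tape from where it was at the start of the episode above 0.025 m).
It also fails if it takes over 72 s, if anything falls off the work surface, if the arm or the gripper's body presses on something with over 40 N, if the wrist force passes 120 N, or if a joint passes its speed limit or range.

## Working session

There is one attempt and no reset: what is moved stays moved. The work goes in short steps, Python scripts to look and compute and a shell command to move; the robot and the scene stay as the last step left them, time stands still between calls to the robot, and variables do not carry over. Pictures are saved under pics/ and viewed, at most 10 in all, crops included, and the job is handed in when it is done.

```bash
mkdir -p pics; ls; cat > h.py <<'E'
import numpy as np, cv2
from scipy.spatial.transform import Rotation as R
from workcell import r
def cam(n):
    c=r.get_calibration(n); K=np.array(c["K"])
    if n=="wrist":
        s=r.sense(); T=np.eye(4); T[:3,:3]=R.from_quat(s["orientation"]).as_matrix(); T[:3,3]=s["tcp_pos"]
        T=T@np.array(c["T_tool_cam"]); return K,T[:3,3],T[:3,:3],c
    o=np.array(c["orientation"]); M=o if o.shape==(3,3) else R.from_quat(o).as_matrix()
    return K,np.array(c["eye"]),M,c
def cast(C,uv,z):
    K,e,M,c=C; p=np.linalg.inv(K)@[uv[0],uv[1],1]; d=M@[p[0],-p[1],-p[2]]
    return e+d*(z-e[2])/d[2]
def proj(C,P):
    K,e,M,c=C; p=M.T@(np.array(P)-e); q=K@[p[0],-p[1],-p[2]]; return q[:2]/q[2]
E
python3 - <<'E'
from h import *
for n in("top","scene"):
    cv2.imwrite(f"pics/{n}0.png",r.snapshot(n)); print(r.get_calibration(n))
print(r.get_calibration("wrist")); print(r.sense())
E
```

```text
pics
{'K': array([[424.60250403,   0.        , 279.62754865],
       [  0.        , 424.60250403, 216.60071718],
       [  0.        ,   0.        ,   1.        ]]), 'eye': array([0.38377379, 0.05805087, 1.17660454]), 'orientation': array([ 0.07073164, -0.05735439, -0.69954162,  0.70876585])}
{'K': array([[421.28177263,   0.        , 275.25529568],
       [  0.        , 421.28177263, 208.36504736],
       [  0.        ,   0.        ,   1.        ]]), 'eye': array([0.17925486, 0.8793201 , 0.82710795]), 'orientation': array([-0.0887306 ,  0.41184408,  0.88388049, -0.20314188])}
{'K': array([[339.68586985,   0.        , 279.88456062],
       [  0.        , 339.68586985, 206.03440646],
       [  0.        ,   0.        ,   1.        ]]), 'T_tool_cam': array([[-5.77044926e-04,  9.70507866e-01,  2.41068764e-01,
         6.75377098e-02],
       [ 9.99999818e-01,  6.02592868e-04, -3.22575914e-05,
        -1.34295696e-03],
       [-1.76572564e-04,  2.41068702e-01, -9.70508037e-01,
         1.93627635e-02],
       [ 0.00000000e+00,  0.00000000e+00,  0.00000000e+00,
         1.00000000e+00]])}
{'time': 0.1, 'q': array([-1.31446242e+00,  4.94155920e-01,  1.34605846e+00, -4.19268754e-05,
        1.30252606e+00, -9.55163401e-02]), 'dq': array([-0.00126613, -0.00240766, -0.00124533,  0.00027902, -0.00081672,
       -0.00073796]), 'joint_efforts': array([ 1.45715130e-03, -8.80235839e+01, -3.82544732e+01,  7.09067378e-02,
        4.82478167e-02, -8.55882899e-05]), 'tcp_pos': array([ 0.21535108, -0.58658833,  0.40417972]), 'orientation': array([ 9.84563909e-01,  1.75024509e-01, -6.62411968e-05, -5.70412530e-04]), 'ft_force': array([-0.20123346, -0.37193933,  0.36899134]), 'wrist_torque': array([0.01607785, 0.00523621, 0.00406057]), 'grip_force': 0.0, 'width': 0.9978565032142221}
```

View pics/top0.png

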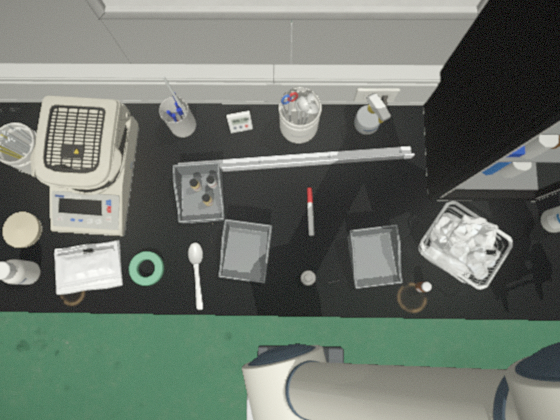

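View pics/scene0.png

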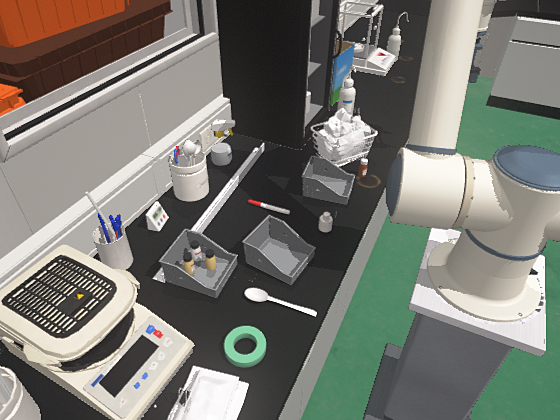

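```bash
python3 - <<'E'
from h import *
im=cv2.imread("pics/top0.png")[140:300,205:435]
cv2.imwrite("pics/crop.png",cv2.resize(im,None,fx=3.4,fy=3.4,interpolation=cv2.INTER_CUBIC))
C=cam("top")
for n,uv,z in [("weight",(308,278),.04),("markA",(311,188),.006),("markB",(311,236),.006),("vial",(426,287),.06),("railL",(222,169),.03),("railR",(410,157),.03),("scoopT",(196,245),.01),("scoopB",(199,308),.005),
 ("L bl",(222,221),.075),("L br",(271,226),.075),("L fl",(219,280),.032),("L fr",(265,283),.032),
 ("R bl",(348,229),.075),("R br",(398,227),.075),("R fl",(356,288),.032),("R fr",(402,286),.032)]:
    print(n,cast(C,uv,z).round(3))
E
```

```text
weight [0.428 0.004 0.04 ]
markA [ 0.682 -0.006  0.006]
markB [ 0.545 -0.006  0.006]
vial [ 0.408 -0.3    0.06 ]
railL [0.728 0.245 0.03 ]
railR [ 0.768 -0.282  0.03 ]
scoopT [0.515 0.312 0.01 ]
scoopB [0.344 0.297 0.005]
L bl [0.572 0.232 0.075]
L br [0.56  0.103 0.075]
L fl [0.419 0.241 0.032]
L fr [0.413 0.118 0.032]
R bl [ 0.555 -0.099  0.075]
R br [ 0.562 -0.229  0.075]
R fl [ 0.403 -0.124  0.032]
R fr [ 0.41  -0.245  0.032]
```

View pics/crop.png

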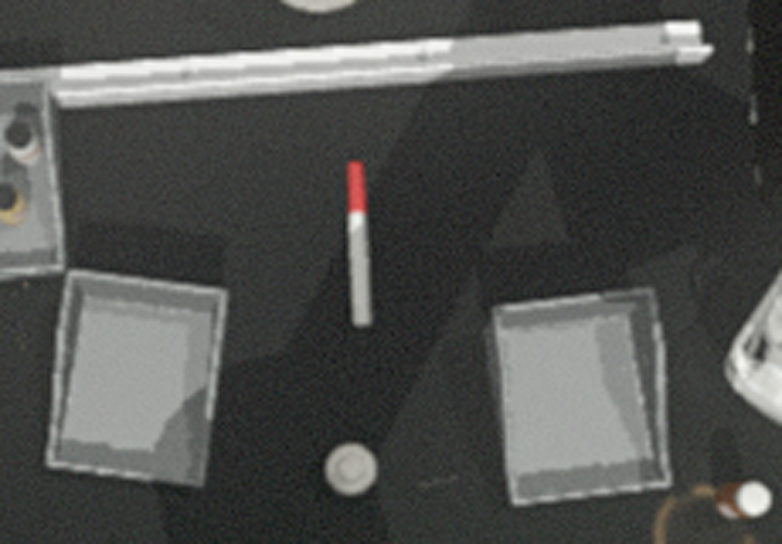

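```bash
python3 - <<'E'
from h import *
C=cam("top")
f=lambda u,v,z: cast(C,(205+u/3.4,140+v/3.4),z)
a=f(60,103,0);b=f(705,58,0); print("rail",a.round(3),b.round(3),"yaw",np.degrees(np.arctan2(b[0]-a[0],a[1]-b[1])))
for n,q in {"L":[(68,272),(226,292),(48,465),(203,485)],"R":[(496,308),(655,290),(515,502),(670,485)]}.items():
    bl,br=[f(*p,.075) for p in q[:2]]; fl,fr=[f(*p,.032) for p in q[2:]]
    m=(bl+br)/2; g=(fl+fr)/2; d=(m-g)[:2]; L=np.linalg.norm(d); d/=L
    piv=g[:2]+d*(L/2-3.2+70)
    print(n,"rimmid",m.round(3),"front",g.round(3),"len",L,"w",np.linalg.norm(bl-br),np.linalg.norm(fl-fr),"yaw",np.degrees(np.arctan2(d[1],d[0])),np.degrees(np.arctan2(br[0]-bl[0],bl[1]-br[1])),"pivot",piv.round(3))
E
python3 -m handwheel '[{"tx":0.25,"ty":-0.28,"rz":0.353,"fingers":0.4},{"tx":0.25,"ty":-0.28,"rz":0.353,"fingers":0.4},{"tx":0.25,"ty":-0.28,"rz":0.353,"fingers":0.4},{"tx":0.25,"ty":-0.28,"rz":0.353,"fingers":0.4},{"tx":0.25,"ty":-0.28,"rz":0.353,"fingers":0.4}]' 10
python3 -m handwheel '[{"tx":0,"fingers":0.4}]'
```

```text
rail [0.733 0.248 0.   ] [ 0.778 -0.297  0.   ] yaw 4.678414607995919
L rimmid [0.568 0.163 0.075] front [0.421 0.18  0.032] len 0.14774108354446938 w 0.12386518866595747 0.12328985552079524 yaw -6.488315449883603 -6.615283000038192 pivot [66.867 -7.377]
R rimmid [ 0.558 -0.167  0.075] front [ 0.412 -0.186  0.032] len 0.14765754392038152 w 0.12314173802106029 0.12165406862319708 yaw 7.045528201958943 7.2157075013757455 pivot [66.781  8.017]invalid input
invalid input
```

```bash
python3 -m handwheel '[{"rx":0,"ry":0,"rz":0.353,"tx":0.12,"ty":-0.13,"tz":0,"fingers":0.4},{"rx":0,"ry":0,"rz":0.353,"tx":0.12,"ty":-0.13,"tz":0,"fingers":0.4},{"rx":0,"ry":0,"rz":0.353,"tx":0.12,"ty":-0.13,"tz":0,"fingers":0.4},{"rx":0,"ry":0,"rz":0.353,"tx":0.12,"ty":-0.13,"tz":0,"fingers":0.4},{"rx":0,"ry":0,"rz":0.353,"tx":0.12,"ty":-0.13,"tz":0,"fingers":0.4}]' 10; python3 -m handwheel --help
```

```text
time: 0.52
tcp_pos: [0.2842, -0.4185, 0.4044]
orientation: [1.0, 0.0, -0.0, -0.002]
ft_force: [0.6, -0.0, 0.3]
width: 0.662
grip_force: 0.0invalid input: not JSON, or not a number
```

```bash

python3 -m handwheel '[{"rx":0,"ry":0,"rz":0,"tx":0.07,"ty":-0.2,"tz":0,"fingers":0.4},{"rx":0,"ry":0,"rz":0,"tx":0.07,"ty":-0.2,"tz":0,"fingers":0.4},{"rx":0,"ry":0,"rz":0,"tx":0.07,"ty":-0.2,"tz":0,"fingers":0.4},{"rx":0,"ry":0,"rz":0,"tx":0.07,"ty":-0.2,"tz":0,"fingers":0.4},{"rx":0,"ry":0,"rz":0,"tx":0.07,"ty":-0.2,"tz":0,"fingers":0.4}]' | sed -n 1,3p
python3 -m handwheel '[{"rx":0,"ry":0,"rz":0,"tx":0.07,"ty":-0.2,"tz":0,"fingers":0.4},{"rx":0,"ry":0,"rz":0,"tx":0.07,"ty":-0.2,"tz":0,"fingers":0.4},{"rx":0,"ry":0,"rz":0,"tx":0.07,"ty":-0.2,"tz":0,"fingers":0.4},{"rx":0,"ry":0,"rz":0,"tx":0.07,"ty":-0.2,"tz":0,"fingers":0.4},{"rx":0,"ry":0,"rz":0,"tx":0.07,"ty":-0.2,"tz":0,"fingers":0.4}]' | sed -n 1,3p
```

```text
time: 0.93
tcp_pos: [0.3523, -0.2249, 0.4047]
orientation: [1.0, -0.001, -0.0, -0.0]
time: 1.35
tcp_pos: [0.4214, -0.0281, 0.4048]
orientation: [1.0, -0.001, 0.0, 0.0]
```

```bash

python3 -m handwheel '[{"rx":0,"ry":0,"rz":0.113,"tx":0.079,"ty":-0.194,"tz":0,"fingers":0.4},{"rx":0,"ry":0,"rz":0.113,"tx":0.079,"ty":-0.194,"tz":0,"fingers":0.4},{"rx":0,"ry":0,"rz":0.113,"tx":0.079,"ty":-0.194,"tz":0,"fingers":0.4},{"rx":0,"ry":0,"rz":0.113,"tx":0.079,"ty":-0.194,"tz":0,"fingers":0.4},{"rx":0,"ry":0,"rz":0.113,"tx":0.079,"ty":-0.194,"tz":0,"fingers":0.4}]' | sed -n 1,3p
python3 -m handwheel '[{"rx":0,"ry":0,"rz":0,"tx":0,"ty":0,"tz":0,"fingers":0.4},{"rx":0,"ry":0,"rz":0,"tx":0,"ty":0,"tz":0,"fingers":0.4}]'
python3 - <<'E'
from h import *
C=cam("wrist"); im=r.snapshot("wrist")
# predicted rim centre & pivot corners for check
d=np.array([np.cos(-.113),np.sin(-.113)]); l=np.array([-d[1],d[0]])
for s in(.06,-.06):
    for off,z in((.0,.075),(-.0065,0)):
        p=np.array([.568,.163])+off*d+s*l; uv=proj(C,[*p,z]); print(s,z,uv.round()); 
        cv2.circle(im,tuple(int(x) for x in uv),3,(0,0,255),1)
cv2.imwrite("pics/w1.png",im)
E
```

```text
time: 1.77
tcp_pos: [0.4978, 0.1588, 0.4046]
orientation: [0.998, -0.057, -0.0, 0.0]
time: 1.93
tcp_pos: [0.4979, 0.1583, 0.4042]
orientation: [0.998, -0.055, -0.0, 0.0]
ft_force: [-0.2, -1.0, -0.7]
width: 0.401
grip_force: 0.0
0.06 0.075 [199. 119.]
0.06 0 [215. 125.]
-0.06 0.075 [335. 119.]
-0.06 0 [324. 126.]
```

View pics/w1.png

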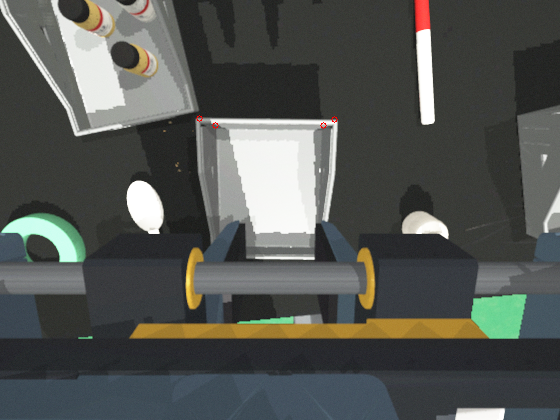

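```bash

python3 -m handwheel '[{"rx":0,"ry":0,"rz":0,"tx":0,"ty":-0.008,"tz":0.04,"fingers":0.4},{"rx":0,"ry":0,"rz":0,"tx":0,"ty":-0.008,"tz":0.08,"fingers":0.4},{"rx":0,"ry":0,"rz":0,"tx":0,"ty":-0.008,"tz":0.12,"fingers":0.4},{"rx":0,"ry":0,"rz":0,"tx":0,"ty":-0.008,"tz":0.152,"fingers":0.4},{"rx":0,"ry":0,"rz":0,"tx":0,"ty":-0.008,"tz":0.152,"fingers":0.4}]'
python3 -m handwheel '[{"rx":0,"ry":0,"rz":0,"tx":0.02,"ty":0,"tz":0,"fingers":0.4},{"rx":0,"ry":0,"rz":0,"tx":0.035,"ty":0,"tz":0,"fingers":0.4},{"rx":0,"ry":0,"rz":0,"tx":0.042,"ty":0,"tz":0,"fingers":0.4},{"rx":0,"ry":0,"rz":0,"tx":0.047,"ty":0,"tz":0,"fingers":0.4},{"rx":0,"ry":0,"rz":0,"tx":0.048,"ty":0,"tz":0,"fingers":0.4}]'
python3 -m handwheel '[{"rx":0,"ry":0,"rz":0,"tx":0.002,"ty":0,"tz":0.001,"fingers":0.4},{"rx":0,"ry":0,"rz":0,"tx":0.004,"ty":0,"tz":0.002,"fingers":0.4},{"rx":0,"ry":0,"rz":0,"tx":0.006,"ty":0,"tz":0.003,"fingers":0.4}]'
```

```text
time: 2.4
tcp_pos: [0.4965, 0.1626, 0.2481]
orientation: [0.998, -0.058, -0.004, 0.001]
ft_force: [-2.1, -0.7, -1.2]
width: 0.397
grip_force: 0.0
time: 2.82
tcp_pos: [0.5465, 0.1583, 0.2539]
orientation: [0.998, -0.058, 0.0, -0.0]
ft_force: [-3.3, -0.9, 2.4]
width: 0.401
grip_force: 1.4
time: 3.07
tcp_pos: [0.5518, 0.1583, 0.2499]
orientation: [0.998, -0.057, -0.0, 0.0]
ft_force: [-2.7, 0.1, 3.0]
width: 0.399
grip_force: 1.5
```

```bash

python3 -m handwheel '[{"rx":0,"ry":0,"rz":0,"tx":0.006,"ty":0,"tz":0.001,"fingers":0.4},{"rx":0,"ry":0,"rz":0,"tx":0.012,"ty":0,"tz":0.003,"fingers":0.4},{"rx":0,"ry":0,"rz":0,"tx":0.018,"ty":0,"tz":0.005,"fingers":0.4},{"rx":0,"ry":0,"rz":0,"tx":0.024,"ty":0,"tz":0.008,"fingers":0.4},{"rx":0,"ry":0,"rz":0,"tx":0.026,"ty":0,"tz":0.009,"fingers":0.4}]'
python3 - <<'E'
from h import *
a=r.snapshot("top")[120:310,190:430]; b=r.snapshot("scene")[150:340,200:420]
f=lambda i:cv2.resize(i,(400,330),interpolation=cv2.INTER_CUBIC)
cv2.imwrite("pics/t1.png",np.hstack([f(a),f(b)]))
E
```

```text
time: 3.48
tcp_pos: [0.5791, 0.1552, 0.2401]
orientation: [0.998, -0.057, 0.0, -0.0]
ft_force: [-2.1, 0.9, 1.0]
width: 0.403
grip_force: 1.1
```

View pics/t1.png

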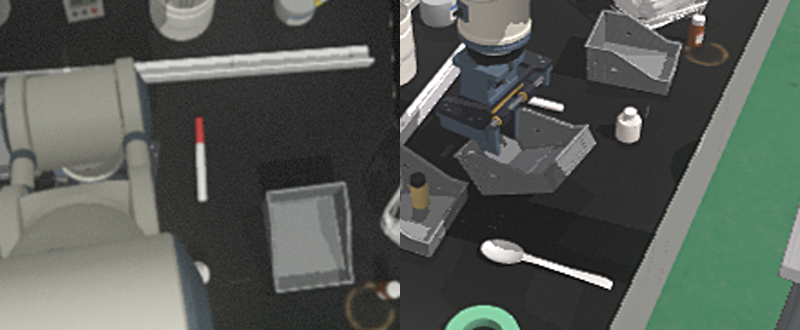

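```bash

python3 -m handwheel '[{"rx":0,"ry":0,"rz":0,"tx":0.006,"ty":0,"tz":0.004,"fingers":0.4},{"rx":0,"ry":0,"rz":0,"tx":0.011,"ty":0,"tz":0.008,"fingers":0.4},{"rx":0,"ry":0,"rz":0,"tx":0.015,"ty":0,"tz":0.012,"fingers":0.4},{"rx":0,"ry":0,"rz":0,"tx":0.018,"ty":0,"tz":0.016,"fingers":0.4},{"rx":0,"ry":0,"rz":0,"tx":0.02,"ty":0,"tz":0.02,"fingers":0.4}]'
python3 -m handwheel '[{"rx":0,"ry":0,"rz":0,"tx":0.001,"ty":0,"tz":0.003,"fingers":0.4},{"rx":0,"ry":0,"rz":0,"tx":0.002,"ty":0,"tz":0.006,"fingers":0.4},{"rx":0,"ry":0,"rz":0,"tx":0.002,"ty":0,"tz":0.006,"fingers":0.4}]'
python3 - <<'E'
from h import *
b=r.snapshot("scene"); cv2.imwrite("pics/s2.png",b)
cv2.imwrite("pics/s2c.png",cv2.resize(b[190:300,200:340],None,fx=5,fy=5,interpolation=cv2.INTER_CUBIC))
E
```

```text
time: 4.0
tcp_pos: [0.5985, 0.1529, 0.2202]
orientation: [0.998, -0.057, 0.0, -0.0]
ft_force: [0.5, 0.5, 1.4]
width: 0.404
grip_force: 0.6
time: 4.25
tcp_pos: [0.6, 0.1527, 0.2141]
orientation: [0.998, -0.057, -0.0, 0.0]
ft_force: [-0.2, 0.1, 1.8]
width: 0.399
grip_force: 0.7
```

View pics/s2c.png

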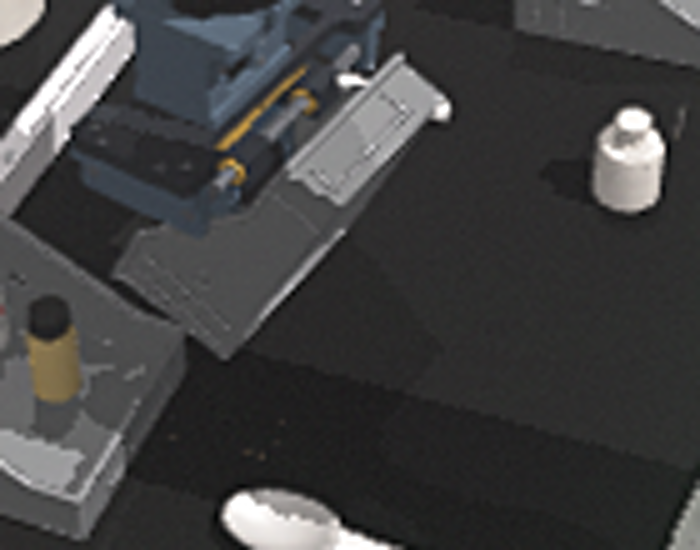

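```bash
cat >> h.py <<'E'
def tilt(P,Q,d):
    C=cam("scene"); p=cast(C,P,0)
    for t in range(50,80,3):
        q=p+.14*np.array([-np.cos(np.radians(t))*d[0],-np.cos(np.radians(t))*d[1],np.sin(np.radians(t))])
        print(t,proj(C,q).round(1),end=" ")
    print("pivot corner",p.round(3),"meas",Q)
E
python3 -c "
from h import *
tilt((245.6,261.4),(269,235.6),(.994,-.113))"
```

```text
50 [274.8 245.9] 53 [272.8 243.6] 56 [270.7 241.4] 59 [268.5 239.2] 62 [266.3 237.1] 65 [264.  235.1] 68 [261.6 233.2] 71 [259.2 231.3] 74 [256.8 229.6] 77 [254.3 227.9] pivot corner [0.571 0.223 0.   ] meas (269, 235.6)
```

```bash

python3 -m handwheel '[{"rx":0,"ry":0,"rz":0,"tx":0.001,"ty":0,"tz":0.002,"fingers":0.4},{"rx":0,"ry":0,"rz":0,"tx":0.002,"ty":0,"tz":0.004,"fingers":0.4},{"rx":0,"ry":0,"rz":0,"tx":0.002,"ty":0,"tz":0.006,"fingers":0.4},{"rx":0,"ry":0,"rz":0,"tx":0.002,"ty":0,"tz":0.006,"fingers":0.4},{"rx":0,"ry":0,"rz":0,"tx":0.002,"ty":0,"tz":0.006,"fingers":0.4}]'
python3 - <<'E'
from h import *
b=np.mean([r.snapshot("scene").astype(float) for _ in range(6)],0)
b=cv2.resize(b[195:275,225:305],None,fx=7,fy=7,interpolation=cv2.INTER_CUBIC)
cv2.imwrite("pics/s3c.png",np.clip(b*1.3,0,255).astype(np.uint8))
E
```

```text
time: 4.72
tcp_pos: [0.6019, 0.1526, 0.2087]
orientation: [0.998, -0.057, 0.0, -0.0]
ft_force: [-0.4, -0.4, 0.5]
width: 0.402
grip_force: 0.2
```

View pics/s3c.png

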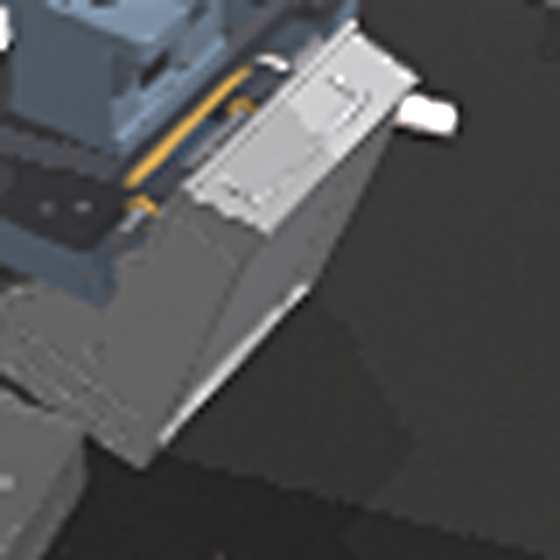

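```bash
python3 - <<'E'
from h import *
tilt((246.4,260.7),(262.6,228.6),(.994,-.113))
b=cv2.cvtColor(cv2.imread("pics/s3c.png"),cv2.COLOR_BGR2GRAY)
# bin frame: columns along width (left->right), rows from front edge (0) to back edge (14)
H=cv2.getPerspectiveTransform(np.float32([[0,0],[12,0],[12,14],[0,14]]),np.float32([[262,240],[395,125],[310,283],[158,445]]))
xs,ys=np.meshgrid(np.arange(.5,12),np.arange(.5,14)); p=cv2.perspectiveTransform(np.dstack([xs,ys]).reshape(-1,1,2).astype(np.float32),H).reshape(14,12,2)
print(cv2.remap(b,p[...,0],p[...,1],cv2.INTER_LINEAR))
E
```

```text
50 [275.6 245.1] 53 [273.6 242.9] 56 [271.5 240.6] 59 [269.4 238.5] 62 [267.1 236.4] 65 [264.8 234.4] 68 [262.5 232.5] 71 [260.1 230.6] 74 [257.7 228.9] 77 [255.2 227.2] pivot corner [ 0.571  0.22  -0.   ] meas (262.6, 228.6)
[[ 94  95  94  96 103 101 103 100 102 100 103  91]
 [104 102 101 105 105 105 101  99 101 104 104  94]
 [108 107 106 105 106 104 104 101 101 101 105  93]
 [107 106 105 106 106 106  99  98 102 103 103  93]
 [106 106 105 105 105 105 104  98  99 101 102  94]
 [105 106 106 105 106 105  98 101 102 102 101  95]
 [104 105 105 105 105 105 105  92  98 102 103 100]
 [104 106 105 104 105 104  98 103  97  98 104 101]
 [102 103 103 103 104 103 102  92 101  99 103 101]
 [ 97 101  99  99 100 101  94  97  99 100 103 102]
 [103 105 111 112 107 110 100 101  99 103 102  98]
 [115 144 146 151 151 136 153 113 135 114 103  96]
 [141 187 194 193 187 189 179 202 141 201 126 100]
 [199 204 222 208 199 183 192 185 189 187 217 117]]
```

```bash

python3 -c "
from h import *
C=cam('scene');p=cast(C,(246.4,260.7),0);d=np.array([.994,-.113,0]);l=np.array([.113,.994,0]);t=np.radians(69)
f=-np.cos(t)*d*.14+[0,0,.14*np.sin(t)]
for q in (p,p+f,p+f-.12*l,p-.12*l): print(((proj(C,q)-[225,195])*7).round())"
python3 -m handwheel '[{"rx":0,"ry":0,"rz":0,"tx":-0.002,"ty":0,"tz":-0.006,"fingers":0.4},{"rx":0,"ry":0,"rz":0,"tx":-0.004,"ty":0,"tz":-0.012,"fingers":0.4},{"rx":0,"ry":0,"rz":0,"tx":-0.007,"ty":0,"tz":-0.017,"fingers":0.4},{"rx":0,"ry":0,"rz":0,"tx":-0.011,"ty":0,"tz":-0.022,"fingers":0.4},{"rx":0,"ry":0,"rz":0,"tx":-0.016,"ty":0,"tz":-0.027,"fingers":0.4}]'
python3 -m handwheel '[{"rx":0,"ry":0,"rz":0,"tx":-0.006,"ty":0,"tz":-0.004,"fingers":0.4},{"rx":0,"ry":0,"rz":0,"tx":-0.012,"ty":0,"tz":-0.007,"fingers":0.4},{"rx":0,"ry":0,"rz":0,"tx":-0.018,"ty":0,"tz":-0.01,"fingers":0.4},{"rx":0,"ry":0,"rz":0,"tx":-0.024,"ty":0,"tz":-0.012,"fingers":0.4},{"rx":0,"ry":0,"rz":0,"tx":-0.03,"ty":0,"tz":-0.014,"fingers":0.4}]'
python3 -m handwheel '[{"rx":0,"ry":0,"rz":0,"tx":-0.004,"ty":0,"tz":-0.001,"fingers":0.4},{"rx":0,"ry":0,"rz":0,"tx":-0.008,"ty":0,"tz":-0.001,"fingers":0.4},{"rx":0,"ry":0,"rz":0,"tx":-0.012,"ty":0,"tz":-0.001,"fingers":0.4},{"rx":0,"ry":0,"rz":0,"tx":-0.02,"ty":0,"tz":-0.001,"fingers":0.4},{"rx":0,"ry":0,"rz":0,"tx":-0.035,"ty":0,"tz":-0.002,"fingers":0.4}]'
```

```text
[150. 460.]
[257. 258.]
[436.  70.]
[320. 275.]
time: 5.43
tcp_pos: [0.5855, 0.1544, 0.2364]
orientation: [0.998, -0.057, 0.0, -0.0]
ft_force: [-2.2, -0.2, 2.4]
width: 0.398
grip_force: 1.0
time: 5.85
tcp_pos: [0.5553, 0.1579, 0.2499]
orientation: [0.998, -0.057, -0.0, 0.0]
ft_force: [-1.8, 0.7, -0.1]
width: 0.399
grip_force: 1.0
time: 6.27
tcp_pos: [0.5218, 0.1617, 0.2515]
orientation: [0.998, -0.057, 0.001, -0.0]
ft_force: [-0.7, -0.8, -0.0]
width: 0.401
grip_force: 0.0
```

```bash

python3 -m handwheel '[{"rx":0,"ry":0,"rz":0,"tx":0,"ty":0,"tz":-0.04,"fingers":0.4},{"rx":0,"ry":0,"rz":0,"tx":0,"ty":0,"tz":-0.08,"fingers":0.4},{"rx":0,"ry":0,"rz":0,"tx":0,"ty":0,"tz":-0.12,"fingers":0.4},{"rx":0,"ry":0,"rz":0,"tx":0,"ty":0.03,"tz":-0.14,"fingers":0.4},{"rx":0,"ry":0,"rz":0,"tx":0,"ty":0.06,"tz":-0.15,"fingers":0.4}]' | sed -n 2p
python3 -m handwheel '[{"rx":0,"ry":0,"rz":0,"tx":0,"ty":0.04,"tz":0,"fingers":0.4},{"rx":0,"ry":0,"rz":0,"tx":0,"ty":0.08,"tz":0,"fingers":0.4},{"rx":0,"ry":0,"rz":0,"tx":0,"ty":0.12,"tz":0,"fingers":0.4},{"rx":0,"ry":0,"rz":0,"tx":0,"ty":0.15,"tz":0,"fingers":0.4},{"rx":0,"ry":0,"rz":0,"tx":0,"ty":0.18,"tz":0,"fingers":0.4}]' | sed -n 2p
python3 -m handwheel '[{"rx":0,"ry":0,"rz":-0.06,"tx":0.002,"ty":0.03,"tz":0,"fingers":0.4},{"rx":0,"ry":0,"rz":-0.12,"tx":0.004,"ty":0.06,"tz":0,"fingers":0.4},{"rx":0,"ry":0,"rz":-0.18,"tx":0.006,"ty":0.08,"tz":0,"fingers":0.4},{"rx":0,"ry":0,"rz":-0.235,"tx":0.006,"ty":0.099,"tz":0,"fingers":0.4},{"rx":0,"ry":0,"rz":-0.235,"tx":0.006,"ty":0.099,"tz":0,"fingers":0.4}]'
python3 - <<'E'
from h import *
C=cam("top"); im=r.snapshot("top"); sc=r.snapshot("scene"); cv2.imwrite("pics/sc4.png",sc)
C=cam("wrist"); im=r.snapshot("wrist"); s=r.sense(); print(s["tcp_pos"],R.from_quat(s["orientation"]).as_matrix()[:2,0])
d=np.array([np.cos(.123),np.sin(.123)]); l=np.array([-d[1],d[0]])
for s in(.06,-.06):
    for off,z in((.0,.075),(-.0065,0)):
        p=np.array([.558,-.167])+off*d+s*l; uv=proj(C,[*p,z]); cv2.circle(im,tuple(int(x) for x in uv),3,(0,0,255),1)
w=cv2.resize(im[60:300],(400,171)); a=cv2.resize(sc[130:330,180:400],(400,364))
cv2.imwrite("pics/w2.png",np.hstack([cv2.copyMakeBorder(w,0,193,0,0,0),a]))
E
```

```text
tcp_pos: [0.5146, 0.1025, 0.4049]
tcp_pos: [0.4932, -0.0783, 0.4016]
time: 7.52
tcp_pos: [0.4883, -0.1783, 0.4014]
orientation: [0.998, 0.061, 0.0, 0.0]
ft_force: [-0.1, 0.7, -0.5]
width: 0.401
grip_force: 0.0
[ 0.48847392 -0.17530772  0.40147011] [0.99290143 0.11893956]
```

View pics/w2.png

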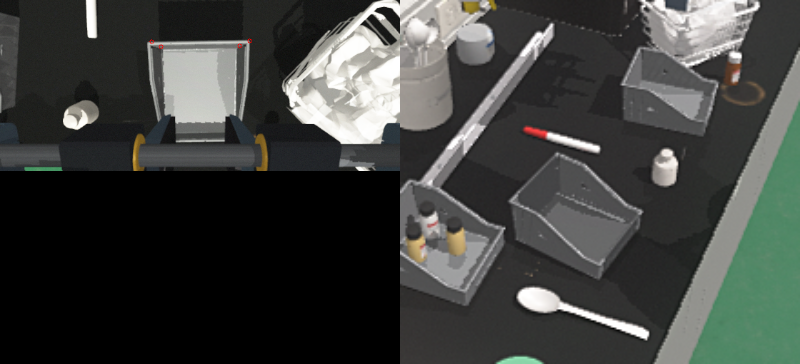

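```bash

python3 -m handwheel '[{"rx":0,"ry":0,"rz":0,"tx":0,"ty":-0.01,"tz":0.04,"fingers":0.4},{"rx":0,"ry":0,"rz":0,"tx":0,"ty":-0.01,"tz":0.08,"fingers":0.4},{"rx":0,"ry":0,"rz":0,"tx":0,"ty":-0.01,"tz":0.12,"fingers":0.4},{"rx":0,"ry":0,"rz":0,"tx":0,"ty":-0.01,"tz":0.15,"fingers":0.4},{"rx":0,"ry":0,"rz":0,"tx":0,"ty":-0.01,"tz":0.15,"fingers":0.4}]' | sed -n 2,4p
python3 -m handwheel '[{"rx":0,"ry":0,"rz":0,"tx":0.02,"ty":0,"tz":0,"fingers":0.4},{"rx":0,"ry":0,"rz":0,"tx":0.035,"ty":0,"tz":0,"fingers":0.4},{"rx":0,"ry":0,"rz":0,"tx":0.042,"ty":0,"tz":0,"fingers":0.4},{"rx":0,"ry":0,"rz":0,"tx":0.047,"ty":0,"tz":0,"fingers":0.4},{"rx":0,"ry":0,"rz":0,"tx":0.048,"ty":0,"tz":0,"fingers":0.4}]' | sed -n 2,4p
python3 -m handwheel '[{"rx":0,"ry":0,"rz":0,"tx":0.002,"ty":0,"tz":0.001,"fingers":0.4},{"rx":0,"ry":0,"rz":0,"tx":0.004,"ty":0,"tz":0.002,"fingers":0.4},{"rx":0,"ry":0,"rz":0,"tx":0.006,"ty":0,"tz":0.003,"fingers":0.4}]' | sed -n 2,4p
python3 -m handwheel '[{"rx":0,"ry":0,"rz":0,"tx":0.006,"ty":0,"tz":0.001,"fingers":0.4},{"rx":0,"ry":0,"rz":0,"tx":0.012,"ty":0,"tz":0.003,"fingers":0.4},{"rx":0,"ry":0,"rz":0,"tx":0.018,"ty":0,"tz":0.005,"fingers":0.4},{"rx":0,"ry":0,"rz":0,"tx":0.024,"ty":0,"tz":0.008,"fingers":0.4},{"rx":0,"ry":0,"rz":0,"tx":0.026,"ty":0,"tz":0.009,"fingers":0.4}]' | sed -n 2,4p
```

```text
tcp_pos: [0.486, -0.164, 0.2472]
orientation: [0.998, 0.06, -0.003, -0.002]
ft_force: [-2.3, 1.1, 0.1]
tcp_pos: [0.5355, -0.1595, 0.2527]
orientation: [0.998, 0.061, 0.0, 0.0]
ft_force: [-2.4, -1.0, 3.5]
tcp_pos: [0.5407, -0.1592, 0.2489]
orientation: [0.998, 0.06, -0.0, -0.0]
ft_force: [-3.3, 0.6, 3.7]
tcp_pos: [0.5679, -0.156, 0.2391]
orientation: [0.998, 0.06, 0.0, -0.0]
ft_force: [-3.1, -1.0, 0.0]
```

```bash

python3 -m handwheel '[{"rx":0,"ry":0,"rz":0,"tx":0.006,"ty":0,"tz":0.004,"fingers":0.4},{"rx":0,"ry":0,"rz":0,"tx":0.011,"ty":0,"tz":0.008,"fingers":0.4},{"rx":0,"ry":0,"rz":0,"tx":0.015,"ty":0,"tz":0.012,"fingers":0.4},{"rx":0,"ry":0,"rz":0,"tx":0.018,"ty":0,"tz":0.016,"fingers":0.4},{"rx":0,"ry":0,"rz":0,"tx":0.02,"ty":0,"tz":0.02,"fingers":0.4}]' | sed -n 2,4p
python3 -m handwheel '[{"rx":0,"ry":0,"rz":0,"tx":0.001,"ty":0,"tz":0.003,"fingers":0.4},{"rx":0,"ry":0,"rz":0,"tx":0.002,"ty":0,"tz":0.006,"fingers":0.4},{"rx":0,"ry":0,"rz":0,"tx":0.003,"ty":0,"tz":0.009,"fingers":0.4},{"rx":0,"ry":0,"rz":0,"tx":0.003,"ty":0,"tz":0.01,"fingers":0.4},{"rx":0,"ry":0,"rz":0,"tx":0.003,"ty":0,"tz":0.01,"fingers":0.4}]' | sed -n 1,4p
python3 - <<'E'
from h import *
b=np.mean([r.snapshot("scene").astype(float) for _ in range(6)],0)
b=cv2.resize(b[140:230,270:370],None,fx=6,fy=6,interpolation=cv2.INTER_CUBIC)
cv2.imwrite("pics/s5c.png",np.clip(b*1.3,0,255).astype(np.uint8))
C=cam('scene');d=np.array([.9925,.122,0]);l=np.array([-.122,.9925,0]);p=np.array([.5545,-.168,0])+.06*l
for t in(60,65,70,74):
    t=np.radians(t);f=-np.cos(t)*d*.14+[0,0,.14*np.sin(t)]
    print([((proj(C,q)-[270,140])*6).round() for q in (p,p+f,p+f-.12*l,p-.12*l)])
E
```

```text
tcp_pos: [0.5873, -0.1537, 0.2193]
orientation: [0.998, 0.06, 0.0, 0.0]
ft_force: [-0.5, -0.2, 1.4]
time: 10.0
tcp_pos: [0.5897, -0.1534, 0.2095]
orientation: [0.998, 0.06, -0.0, -0.0]
ft_force: [0.2, 0.2, 1.2]
[array([195., 326.]), array([345., 162.]), array([397.,  39.]), array([253., 202.])]
[array([195., 326.]), array([325., 148.]), array([378.,  26.]), array([253., 202.])]
[array([195., 326.]), array([303., 136.]), array([358.,  14.]), array([253., 202.])]
[array([195., 326.]), array([285., 127.]), array([341.,   6.]), array([253., 202.])]
```

View pics/s5c.png

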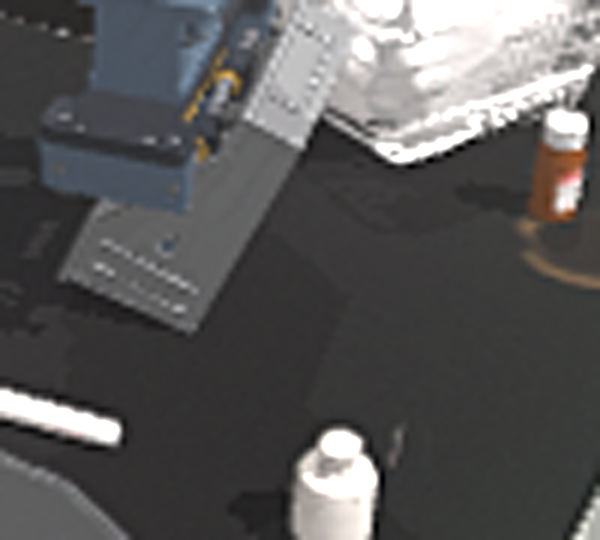

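```bash

python3 -m handwheel '[{"rx":0,"ry":0,"rz":0,"tx":-0.002,"ty":0,"tz":-0.006,"fingers":0.4},{"rx":0,"ry":0,"rz":0,"tx":-0.004,"ty":0,"tz":-0.012,"fingers":0.4},{"rx":0,"ry":0,"rz":0,"tx":-0.007,"ty":0,"tz":-0.017,"fingers":0.4},{"rx":0,"ry":0,"rz":0,"tx":-0.011,"ty":0,"tz":-0.022,"fingers":0.4},{"rx":0,"ry":0,"rz":0,"tx":-0.016,"ty":0,"tz":-0.027,"fingers":0.4}]' | sed -n 2,4p
python3 -m handwheel '[{"rx":0,"ry":0,"rz":0,"tx":-0.006,"ty":0,"tz":-0.004,"fingers":0.4},{"rx":0,"ry":0,"rz":0,"tx":-0.012,"ty":0,"tz":-0.007,"fingers":0.4},{"rx":0,"ry":0,"rz":0,"tx":-0.018,"ty":0,"tz":-0.01,"fingers":0.4},{"rx":0,"ry":0,"rz":0,"tx":-0.024,"ty":0,"tz":-0.012,"fingers":0.4},{"rx":0,"ry":0,"rz":0,"tx":-0.03,"ty":0,"tz":-0.014,"fingers":0.4}]' | sed -n 2,4p
python3 -m handwheel '[{"rx":0,"ry":0,"rz":0,"tx":-0.004,"ty":0,"tz":-0.001,"fingers":0.4},{"rx":0,"ry":0,"rz":0,"tx":-0.008,"ty":0,"tz":-0.001,"fingers":0.4},{"rx":0,"ry":0,"rz":0,"tx":-0.012,"ty":0,"tz":-0.001,"fingers":0.4},{"rx":0,"ry":0,"rz":0,"tx":-0.02,"ty":0,"tz":-0.001,"fingers":0.4},{"rx":0,"ry":0,"rz":0,"tx":-0.035,"ty":0,"tz":-0.002,"fingers":0.4}]' | sed -n 2,4p
python3 -m handwheel '[{"rx":0,"ry":0,"rz":0,"tx":0,"ty":0,"tz":-0.03,"fingers":0.4},{"rx":0,"ry":0,"rz":0,"tx":-0.01,"ty":0,"tz":-0.06,"fingers":0.4},{"rx":0,"ry":0,"rz":0.02,"tx":-0.04,"ty":-0.002,"tz":-0.08,"fingers":0.4},{"rx":0,"ry":0,"rz":0.037,"tx":-0.08,"ty":-0.004,"tz":-0.08,"fingers":0.4},{"rx":0,"ry":0,"rz":0.037,"tx":-0.12,"ty":-0.004,"tz":-0.08,"fingers":0.4}]' | sed -n 1,4p
python3 - <<'E'
from h import *
C=cam("top")
for z in(.05,.08,.11): print(cast(C,(419,243),z).round(3))
im=r.snapshot("top"); cv2.imwrite("pics/top6.png",im)
g=im[215:300,335:410]; m=cv2.inRange(g.min(2),75,255)
m=cv2.morphologyEx(m,cv2.MORPH_CLOSE,np.ones((5,5)))
cs,_=cv2.findContours(m,cv2.RETR_EXTERNAL,cv2.CHAIN_APPROX_SIMPLE); c=max(cs,key=cv2.contourArea)
print(cv2.contourArea(c),cv2.approxPolyDP(c,6,True).reshape(-1,2)+[335,215])
E
```

```text
tcp_pos: [0.5734, -0.1553, 0.2374]
orientation: [0.998, 0.06, -0.0, 0.0]
ft_force: [-2.1, -0.3, 0.1]
tcp_pos: [0.5433, -0.159, 0.2508]
orientation: [0.998, 0.06, -0.0, -0.0]
ft_force: [-0.1, -0.2, -0.4]
tcp_pos: [0.5096, -0.1632, 0.2525]
orientation: [0.998, 0.061, 0.001, 0.0]
ft_force: [-0.5, -0.2, -0.2]
time: 11.97
tcp_pos: [0.3885, -0.1733, 0.3335]
orientation: [0.999, 0.042, 0.001, 0.001]
ft_force: [-0.2, -1.5, -0.1]
[ 0.523 -0.29   0.05 ]
[ 0.52 -0.28  0.08]
[ 0.516 -0.271  0.11 ]
4022.5 [[395 221]
 [349 227]
 [362 299]
 [409 299]
 [409 242]
 [399 248]]
```

```bash

python3 -m handwheel '[{"rx":0,"ry":0,"rz":0,"tx":-0.02,"ty":0,"tz":0,"fingers":0.6},{"rx":0,"ry":0,"rz":0,"tx":-0.02,"ty":0,"tz":0.04,"fingers":0.6},{"rx":0,"ry":0,"rz":0,"tx":-0.02,"ty":0,"tz":0.08,"fingers":0.6},{"rx":0,"ry":0,"rz":0,"tx":-0.02,"ty":0,"tz":0.11,"fingers":0.6},{"rx":0,"ry":0,"rz":0,"tx":-0.02,"ty":0,"tz":0.124,"fingers":0.6}]' | sed -n 1,4p
python3 -m handwheel '[{"rx":0,"ry":0,"rz":0,"tx":0.006,"ty":0,"tz":0,"fingers":0.6},{"rx":0,"ry":0,"rz":0,"tx":0.012,"ty":0,"tz":0,"fingers":0.6},{"rx":0,"ry":0,"rz":0,"tx":0.018,"ty":0,"tz":0,"fingers":0.6},{"rx":0,"ry":0,"rz":0,"tx":0.023,"ty":0,"tz":0,"fingers":0.6},{"rx":0,"ry":0,"rz":0,"tx":0.026,"ty":0,"tz":0,"fingers":0.6}]' | sed -n 2,4p
python3 -m handwheel '[{"rx":0,"ry":0,"rz":0,"tx":0.003,"ty":0,"tz":0,"fingers":0.6},{"rx":0,"ry":0,"rz":0,"tx":0.006,"ty":0,"tz":0,"fingers":0.6},{"rx":0,"ry":0,"rz":0,"tx":0.009,"ty":0,"tz":0,"fingers":0.6},{"rx":0,"ry":0,"rz":0,"tx":0.012,"ty":0,"tz":0,"fingers":0.6},{"rx":0,"ry":0,"rz":0,"tx":0.015,"ty":0,"tz":0,"fingers":0.6}]' | sed -n 2,5p
python3 -m handwheel '[{"rx":0,"ry":0,"rz":0,"tx":0.005,"ty":0,"tz":0,"fingers":0.6},{"rx":0,"ry":0,"rz":0,"tx":0.01,"ty":0,"tz":0,"fingers":0.6},{"rx":0,"ry":0,"rz":0,"tx":0.015,"ty":0,"tz":0,"fingers":0.6},{"rx":0,"ry":0,"rz":0,"tx":0.02,"ty":0,"tz":0,"fingers":0.6},{"rx":0,"ry":0,"rz":0,"tx":0.025,"ty":0,"tz":0,"fingers":0.6}]' | sed -n 2,5p
```

```text
time: 12.43
tcp_pos: [0.3688, -0.1749, 0.2061]
orientation: [0.999, 0.042, -0.001, -0.001]
ft_force: [0.8, 0.6, -0.2]
tcp_pos: [0.397, -0.1732, 0.2098]
orientation: [0.999, 0.042, 0.001, 0.001]
ft_force: [0.1, -0.6, -0.3]
tcp_pos: [0.4098, -0.1712, 0.2089]
orientation: [0.999, 0.042, -0.001, -0.001]
ft_force: [-5.8, -0.3, 4.1]
width: 0.598
tcp_pos: [0.4358, -0.1696, 0.2088]
orientation: [0.999, 0.042, -0.0, -0.0]
ft_force: [-6.3, -1.4, 4.5]
width: 0.599
```

```bash

python3 -m handwheel '[{"rx":0,"ry":0,"rz":0,"tx":0.008,"ty":0,"tz":0,"fingers":0.6},{"rx":0,"ry":0,"rz":0,"tx":0.016,"ty":0,"tz":0,"fingers":0.6},{"rx":0,"ry":0,"rz":0,"tx":0.024,"ty":0,"tz":0,"fingers":0.6},{"rx":0,"ry":0,"rz":0,"tx":0.032,"ty":0,"tz":0,"fingers":0.6},{"rx":0,"ry":0,"rz":0,"tx":0.04,"ty":0,"tz":0,"fingers":0.6}]' | sed -n 2,5p
python3 -m handwheel '[{"rx":0,"ry":0,"rz":0,"tx":0.008,"ty":0,"tz":0,"fingers":0.6},{"rx":0,"ry":0,"rz":0,"tx":0.016,"ty":0,"tz":0,"fingers":0.6},{"rx":0,"ry":0,"rz":0,"tx":0.024,"ty":0,"tz":0,"fingers":0.6},{"rx":0,"ry":0,"rz":0,"tx":0.032,"ty":0,"tz":0,"fingers":0.6},{"rx":0,"ry":0,"rz":0,"tx":0.04,"ty":0,"tz":0,"fingers":0.6}]' | sed -n 2,5p
python3 -m handwheel '[{"rx":0,"ry":0,"rz":0,"tx":0.008,"ty":0,"tz":0,"fingers":0.6},{"rx":0,"ry":0,"rz":0,"tx":0.016,"ty":0,"tz":0,"fingers":0.6},{"rx":0,"ry":0,"rz":0,"tx":0.024,"ty":0,"tz":0,"fingers":0.6},{"rx":0,"ry":0,"rz":0,"tx":0.032,"ty":0,"tz":0,"fingers":0.6},{"rx":0,"ry":0,"rz":0,"tx":0.04,"ty":0,"tz":0,"fingers":0.6}]' | sed -n 1,5p
python3 - <<'E'
from h import *
a=r.snapshot("top")[130:310,200:430]; b=r.snapshot("scene")[110:250,190:370]; cv2.imwrite("pics/sc7.png",b)
cv2.imwrite("pics/t7.png",np.hstack([cv2.resize(a,(400,313)),cv2.resize(b,(400,313),interpolation=cv2.INTER_CUBIC)]))
E
```

```text
tcp_pos: [0.4759, -0.1663, 0.2087]
orientation: [0.999, 0.042, -0.0, -0.0]
ft_force: [-6.5, 0.4, 5.1]
width: 0.6
tcp_pos: [0.5156, -0.1628, 0.2088]
orientation: [0.999, 0.042, -0.001, -0.0]
ft_force: [-6.7, -1.1, 6.5]
width: 0.603
time: 14.93
tcp_pos: [0.5554, -0.1595, 0.2087]
orientation: [0.999, 0.042, -0.001, -0.0]
ft_force: [-7.0, -0.3, 5.7]
width: 0.602
```

View pics/t7.png

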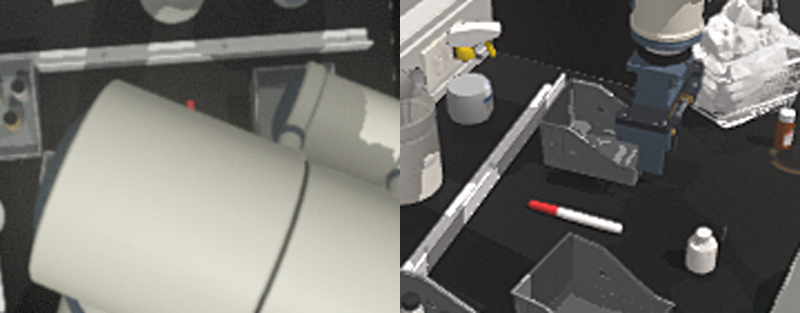

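```bash

python3 -m handwheel '[{"rx":0,"ry":0,"rz":0,"tx":0.006,"ty":0,"tz":0,"fingers":0.6},{"rx":0,"ry":0,"rz":0,"tx":0.012,"ty":0,"tz":0,"fingers":0.6},{"rx":0,"ry":0,"rz":0,"tx":0.018,"ty":0,"tz":0,"fingers":0.6},{"rx":0,"ry":0,"rz":0,"tx":0.023,"ty":0,"tz":0,"fingers":0.6},{"rx":0,"ry":0,"rz":0,"tx":0.026,"ty":0,"tz":0,"fingers":0.6}]' | sed -n 1,4p
python3 - <<'E'
from h import *
C=cam("scene"); print("bin back-left before",cast(C,(255,190.5),0).round(3),cast(C,(190+(541-400)*.45,110+125*140/313),.075).round(3))
im=r.snapshot("top"); cv2.imwrite("pics/top8.png",im)
# gap: profile in top view down columns from rail to bin rim
g=im.min(2); 
for u in (352,358,364,370): print(u,g[150:192,u])
E
```

```text
time: 15.45
tcp_pos: [0.5816, -0.1575, 0.2086]
orientation: [0.999, 0.042, 0.0, 0.0]
ft_force: [-3.7, -0.2, 1.9]
bin back-left before [ 0.691 -0.059  0.   ] [ 0.708 -0.084  0.075]
352 [ 99 146 154 152 150 148 151 147 153 115  79  66  60  58  63  63  63  62
  62  66  72  76  94 103 101 100  97  97 103  99 101 102 100 102  99 102
 103 101 102  99 100  99]
358 [132 149 151 153 152 154 156 153 138 110  81  59  61  69  62  67  67  62
  62  63  72  77  95 102  96 101  90  93  78  70  72  62  67  67  57  65
  65  61  61  68  70  66]
364 [141 153 153 147 151 152 160 155 109  86  68  59  56  64  62  64  62  56
  59  63  64  57  63  67  65  66  67  63  62  62  61  60  73  79  91  99
 110 123 123 107  78  71]
370 [149 155 151 149 155 154 148 153 118  77  59  56  56  55  61  65  72  79
  87  96 108 120 115 132 137 142 144 139 140 141 138 137 139 138 135 137
 136 133 132 132 124  98]
```

```bash
python3 - <<'E'
from h import *
C=cam("top")
for u,v in((352,171),(358,171)): print("rim top",cast(C,(u,v),.075).round(4))
for v,z in((159.5,0),(159.5,.03)): print("rail",cast(C,(352,v),z).round(4))
E
```

```text
rim top [ 0.7123 -0.1119  0.075 ]
rim top [ 0.7124 -0.1279  0.075 ]
rail [ 0.769 -0.124  0.   ]
rail [ 0.7592 -0.1194  0.03  ]
```

```bash

python3 -m handwheel '[{"rx":0,"ry":0,"rz":0,"tx":0.003,"ty":0,"tz":0,"fingers":0.6},{"rx":0,"ry":0,"rz":0,"tx":0.006,"ty":0,"tz":0,"fingers":0.6}]' | sed -n 2,4p
python3 -m handwheel '[{"rx":0,"ry":0,"rz":0,"tx":0.002,"ty":0,"tz":0,"fingers":0.6},{"rx":0,"ry":0,"rz":0,"tx":0.004,"ty":0,"tz":0,"fingers":0.6}]' | sed -n 2,4p
python3 -m handwheel '[{"rx":0,"ry":0,"rz":0,"tx":0.002,"ty":0,"tz":0,"fingers":0.6}]' | sed -n 4p
```

```text
tcp_pos: [0.5867, -0.157, 0.2087]
orientation: [0.999, 0.042, -0.001, -0.0]
ft_force: [-4.1, 0.4, 1.4]
tcp_pos: [0.591, -0.1567, 0.2087]
orientation: [0.999, 0.042, -0.0, -0.0]
ft_force: [-3.6, 0.1, 2.0]
ft_force: [-3.5, -0.9, 1.3]
```

```bash
python3 - <<'E'
from h import *
C=cam("scene"); 
im=r.snapshot("scene"); cv2.imwrite("pics/sc9.png",im)
s=r.sense(); print(s["tcp_pos"],s["ft_force"])
g=cv2.cvtColor(im,cv2.COLOR_BGR2GRAY)
# profile on bench along x through the bin's left side (y=-0.10), across rail foot
for y in(-.06,-.085,-.10):
    print(y,[(round(x,3),int(g[tuple(int(round(v)) for v in proj(C,[x,y,0])[::-1])])) for x in np.arange(.70,.80,.005)])
E
```

```text
[ 0.59344022 -0.15654273  0.20872015] [-0.98689423  0.31429573 -0.95857242]
-0.06 [(np.float64(0.7), 32), (np.float64(0.705), 33), (np.float64(0.71), 33), (np.float64(0.715), 35), (np.float64(0.72), 35), (np.float64(0.725), 33), (np.float64(0.73), 31), (np.float64(0.735), 44), (np.float64(0.74), 45), (np.float64(0.745), 48), (np.float64(0.75), 37), (np.float64(0.755), 19), (np.float64(0.76), 198), (np.float64(0.765), 185), (np.float64(0.77), 181), (np.float64(0.775), 242), (np.float64(0.78), 155), (np.float64(0.785), 124), (np.float64(0.79), 132), (np.float64(0.795), 58), (np.float64(0.8), 37)]
-0.085 [(np.float64(0.7), 31), (np.float64(0.705), 32), (np.float64(0.71), 32), (np.float64(0.715), 32), (np.float64(0.72), 28), (np.float64(0.725), 38), (np.float64(0.73), 41), (np.float64(0.735), 40), (np.float64(0.74), 37), (np.float64(0.745), 46), (np.float64(0.75), 44), (np.float64(0.755), 42), (np.float64(0.76), 113), (np.float64(0.765), 112), (np.float64(0.77), 107), (np.float64(0.775), 130), (np.float64(0.78), 167), (np.float64(0.785), 171), (np.float64(0.79), 181), (np.float64(0.795), 119), (np.float64(0.8), 31)]
-0.1 [(np.float64(0.7), 79), (np.float64(0.705), 75), (np.float64(0.71), 77), (np.float64(0.715), 78), (np.float64(0.72), 75), (np.float64(0.725), 77), (np.float64(0.73), 77), (np.float64(0.735), 76), (np.float64(0.74), 77), (np.float64(0.745), 78), (np.float64(0.75), 81), (np.float64(0.755), 43), (np.float64(0.76), 97), (np.float64(0.765), 110), (np.float64(0.77), 106), (np.float64(0.775), 95), (np.float64(0.78), 167), (np.float64(0.785), 166), (np.float64(0.79), 169), (np.float64(0.795), 85), (np.float64(0.8), 33)]
```

```bash

python3 -m handwheel '[{"rx":0,"ry":0,"rz":0,"tx":0.0015,"ty":0,"tz":0,"fingers":0.6}]' | sed -n 4p
python3 -m handwheel '[{"rx":0,"ry":0,"rz":0,"tx":0.001,"ty":0,"tz":0,"fingers":0.6}]' | sed -n 4p
python3 -m handwheel '[{"rx":0,"ry":0,"rz":0,"tx":0.001,"ty":0,"tz":0,"fingers":0.6}]' | sed -n 4p
```

```text
ft_force: [-4.9, -0.2, 2.8]
ft_force: [-2.6, -0.6, 0.9]
ft_force: [-2.3, 0.2, 0.8]
```

```bash

for i in 1; do
python3 -m handwheel '[{"rx":0,"ry":0,"rz":0,"tx":0.001,"ty":0,"tz":0,"fingers":0.6}]' | sed -n 4p
python3 -m handwheel '[{"rx":0,"ry":0,"rz":0,"tx":0.001,"ty":0,"tz":0,"fingers":0.6}]' | sed -n 4p
done
python3 - <<'E'
from h import *
C=cam("scene"); im=r.snapshot("scene"); g=cv2.cvtColor(im,cv2.COLOR_BGR2GRAY)
print(r.sense()["tcp_pos"])
for y in(-.10,-.105,-.11):
    print(y,[int(g[tuple(int(round(v)) for v in proj(C,[x,y,0])[::-1])]) for x in np.arange(.74,.78,.002)])
E
```

```text
ft_force: [-2.5, -0.2, -0.2]
ft_force: [-3.0, -0.4, 0.2]
[ 0.59881517 -0.15606891  0.208725  ]
-0.1 [76, 79, 75, 79, 79, 78, 78, 78, 80, 80, 102, 102, 109, 109, 107, 107, 104, 104, 94, 94, 166]
-0.105 [75, 75, 75, 74, 81, 81, 77, 77, 74, 74, 81, 81, 106, 106, 109, 109, 104, 92, 92, 163, 163]
-0.11 [74, 74, 77, 77, 74, 72, 82, 75, 75, 73, 73, 75, 75, 103, 103, 107, 107, 99, 99, 133, 133]
```

```bash

python3 -m handwheel '[{"rx":0,"ry":0,"rz":0,"tx":0.001,"ty":0,"tz":0,"fingers":0.6}]' | sed -n 4p
python3 -m handwheel '[{"rx":0,"ry":0,"rz":0,"tx":0.001,"ty":0,"tz":0,"fingers":0.6}]' | sed -n 4p
```

```text
ft_force: [-3.4, -0.6, 2.0]
ft_force: [-3.0, 1.1, 0.1]
```

```bash

python3 -m handwheel '[{"rx":0,"ry":0,"rz":0,"tx":0.001,"ty":0,"tz":0,"fingers":0.6}]' | sed -n 4p
python3 -m handwheel '[{"rx":0,"ry":0,"rz":0,"tx":0.001,"ty":0,"tz":0,"fingers":0.6}]' | sed -n 4p
python3 - <<'E'
from h import *
C=cam("scene"); im=r.snapshot("scene"); cv2.imwrite("pics/sc11.png",im); g=cv2.cvtColor(im,cv2.COLOR_BGR2GRAY); g0=cv2.cvtColor(cv2.imread("pics/sc9.png"),cv2.COLOR_BGR2GRAY)
print(r.sense()["tcp_pos"])
for y in(-.09,-.095,-.10,-.11):
  for G in(g0,g): print(y,[int(G[tuple(int(round(v)) for v in proj(C,[x,y,0])[::-1])]) for x in np.arange(.73,.78,.002)])
E
```

```text
ft_force: [-2.1, -0.3, -0.9]
ft_force: [-7.6, -0.4, 1.9]
[ 0.60262686 -0.15572696  0.20871687]
-0.09 [43, 30, 30, 25, 25, 70, 70, 49, 49, 36, 36, 32, 32, 24, 78, 78, 109, 109, 107, 107, 106, 106, 100, 99, 159, 159]
-0.09 [41, 29, 29, 28, 28, 68, 68, 44, 44, 36, 36, 89, 89, 54, 68, 68, 190, 117, 106, 106, 102, 102, 100, 100, 159, 159]
-0.095 [77, 76, 76, 75, 75, 88, 78, 78, 82, 82, 48, 48, 24, 24, 59, 59, 102, 102, 109, 109, 105, 105, 101, 99, 99, 162]
-0.095 [76, 76, 76, 75, 75, 87, 76, 76, 74, 74, 72, 72, 76, 76, 67, 67, 97, 97, 107, 107, 104, 104, 102, 100, 100, 160]
-0.1 [77, 76, 76, 76, 77, 77, 80, 74, 78, 78, 81, 81, 43, 33, 33, 97, 97, 110, 110, 109, 106, 103, 103, 95, 95, 167]
-0.1 [76, 75, 75, 75, 77, 77, 80, 76, 75, 75, 78, 78, 77, 72, 72, 80, 80, 104, 104, 107, 108, 103, 103, 93, 93, 167]
-0.11 [78, 76, 76, 76, 76, 74, 74, 74, 74, 74, 71, 76, 78, 78, 40, 40, 108, 108, 110, 110, 107, 107, 100, 100, 132, 132]
-0.11 [75, 76, 76, 64, 64, 73, 73, 76, 76, 73, 75, 74, 87, 87, 78, 78, 73, 73, 72, 72, 104, 104, 100, 100, 132, 132]
```

```bash

python3 -m handwheel '[{"rx":0,"ry":0,"rz":0,"tx":0.0006,"ty":0,"tz":0,"fingers":0.6}]' | sed -n 4p
python3 -m handwheel '[{"rx":0,"ry":0,"rz":0,"tx":0,"ty":0,"tz":0,"fingers":0.6},{"rx":0,"ry":0,"rz":0,"tx":0,"ty":0,"tz":0,"fingers":0.6}]' | sed -n 2,4p
```

```text
ft_force: [-9.8, -2.9, 5.4]
tcp_pos: [0.6028, -0.1557, 0.2087]
orientation: [0.999, 0.042, -0.0, -0.0]
ft_force: [-6.9, -1.0, 2.9]
```

```bash

python3 -m handwheel '[{"rx":0,"ry":0,"rz":0,"tx":0.0008,"ty":0,"tz":0,"fingers":0.6},{"rx":0,"ry":0,"rz":0,"tx":0.0008,"ty":0,"tz":0,"fingers":0.6}]' | sed -n 2,4p
python3 -m handwheel '[{"rx":0,"ry":0,"rz":0,"tx":-0.01,"ty":0,"tz":0,"fingers":0.6},{"rx":0,"ry":0,"rz":0,"tx":-0.03,"ty":0,"tz":0,"fingers":0.6},{"rx":0,"ry":0,"rz":0,"tx":-0.06,"ty":0,"tz":0,"fingers":0.6},{"rx":0,"ry":0,"rz":0,"tx":-0.09,"ty":0,"tz":-0.02,"fingers":0.6},{"rx":0,"ry":0,"rz":0,"tx":-0.12,"ty":0,"tz":-0.05,"fingers":0.6}]' | sed -n 2,4p
python3 -m handwheel '[{"rx":0,"ry":0,"rz":0,"tx":-0.02,"ty":0,"tz":-0.04,"fingers":0.6},{"rx":0,"ry":0,"rz":0,"tx":-0.04,"ty":0,"tz":-0.08,"fingers":0.6},{"rx":0,"ry":0,"rz":0,"tx":-0.05,"ty":0,"tz":-0.12,"fingers":0.6},{"rx":0,"ry":0,"rz":0,"tx":-0.05,"ty":0,"tz":-0.13,"fingers":0.6},{"rx":0,"ry":0,"rz":0,"tx":-0.05,"ty":0,"tz":-0.13,"fingers":0.6}]' | sed -n 1,4p
python3 - <<'E'
from h import *
im=r.snapshot("wrist"); C=cam("wrist"); cv2.imwrite("pics/w12.png",im)
t=r.snapshot("top"); cv2.imwrite("pics/top12.png",t); Ct=cam("top")
def edges(I,C,off,name):
    # subpixel strongest dark->bright steps sampled along x at several y, for bin rim left/right side & rail
    g=cv2.GaussianBlur(cv2.cvtColor(I,cv2.COLOR_BGR2GRAY),(3,3),0)
    for y in (-.05,-.11,-.13,-.15,-.17,-.19,-.24):
        xs=np.arange(.70,.80,.004); uv=np.float32([proj(C,[x,y,.03]) for x in xs])
        print(name,y,cv2.remap(g,uv[:,0].copy(),uv[:,1].copy(),1).ravel())
edges(t,Ct,0,"top"); edges(im,C,0,"wr")
E
```

```text
tcp_pos: [0.6031, -0.1557, 0.2087]
orientation: [0.999, 0.042, -0.001, -0.0]
ft_force: [-10.3, -3.1, 6.4]
tcp_pos: [0.4833, -0.1653, 0.2569]
orientation: [0.999, 0.042, -0.001, -0.001]
ft_force: [0.0, -0.0, 0.4]
time: 18.07
tcp_pos: [0.4354, -0.1703, 0.3925]
orientation: [0.999, 0.042, 0.004, 0.002]
ft_force: [0.2, 0.2, 0.3]
top -0.05 [ 43  42  42  43  45  44  44  44  44  44  42  59  97 125 157 176 170 161
 163 168 135  75  50  47  48  50]
top -0.11 [112 112 114 113 113 112 111 113 114 114 113 102  84  73  72  71  72  72
  71  84 123 141  88  48  46  46]
top -0.13 [113 112 112 112 113 114 114 114 114 114 113 104  90  77  72  72  72  72
  72  77 105 133 108  61  44  46]
top -0.15 [113 113 113 114 113 112 113 113 113 113 112 110  99  83  73  71  71  71
  71  73  90 129 134  79  47  46]
top -0.17 [115 114 113 114 115 114 114 114 114 115 114 112 100  85  77  71  70  70
  70  71  82 112 133 101  55  45]
top -0.19 [122 134 132 131 127 119 114 113 112 110 110 110 110 110 100  79  71  71
  72  71  75  98 137 124  66  45]
top -0.24 [ 54  55  54  53  54  53  54  52  52  53  52  52  51  52  52  87 147 183
 206 199 183 200 228 229 178  89]
wr -0.05 [0 0 0 0 0 0 0 0 0 0 0 0 0 0 0 0 0 0 0 0 0 0 0 0 0 0]
wr -0.11 [0 0 0 0 0 0 0 0 0 0 0 0 0 0 0 0 0 0 0 0 0 0 0 0 0 0]
wr -0.13 [0 0 0 0 0 0 0 0 0 0 0 0 0 0 0 0 0 0 0 0 0 0 0 0 0 0]
wr -0.15 [0 0 0 0 0 0 0 0 0 0 0 0 0 0 0 0 0 0 0 0 0 0 0 0 0 0]
wr -0.17 [0 0 0 0 0 0 0 0 0 0 0 0 0 0 0 0 0 0 0 0 0 0 0 0 0 0]
wr -0.19 [0 0 0 0 0 0 0 0 0 0 0 0 0 0 0 0 0 0 0 0 0 0 0 0 0 0]
wr -0.24 [0 0 0 0 0 0 0 0 0 0 0 0 0 0 0 0 0 0 0 0 0 0 0 0 0 0]
```

```bash
python3 -c "
from workcell import r
print(r.sign_off())"
```

```text
the job is handed in; nothing more can be done
None
```

I tipped both bins in order, pushed the right one flush against the rail until I felt contact, and handed the job in at about 18 s; the left bin's underside showed no stamp. I never saw the right bin's underside, because no camera could view it when tipped, so I took it as the stamped one by elimination.

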